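Clamp a heel in the spring clamp with the push-push pin

ROBOT

A 6-joint arm with a two-finger parallel gripper is mounted at the origin on a cart in front of the work surface, level with it; the furniture and walls round the work are solid. World frame = base frame: x ahead of the robot, y to its left, z up, the work surface at z = 0. Lengths are in mm, angles in rad, forces in N, time in s.
With the tool pointing down it reaches from about 350 to 775 mm from the base axis. Payload 7.3 kg.
Tool frame: the origin (TCP) lies at the very end of the fingers, on their centre line; the grasp point (between the pads) lies 19 mm behind it; z points along the fingers, y is the line along which they close (so a half turn about z gives the same grasp; the last joint's range is limited). The gripper opens to 92 mm and grips with 3 to 60 N. Pads are 19 mm wide; open, the fingers measure 130 mm over their backs; the gripper's body (75 mm by 190 mm) begins 47 mm behind the grasp point.
Start: joints at [-1.314, 0.342, 1.524, -0, 1.275, -0.146], TCP at [205.821, -482.993, 226.741] pointing down, gripper open.
Joint ranges: [-2.53, 2.53], [-0.77, 2.02], [0.04, 2.7], [-1, 4.14], [0.28, 2.66], [-3.11, 3.11]. Speed limits (rad/s): [2.57, 2.57, 3.14, 3.14, 3.14, 3.14].

INTERFACE

Orientations are given as [roll, pitch, yaw] about the fixed x, y, z axes, in that order (R = Rz(yaw) Ry(pitch) Rx(roll)).
In Python, from plant import get_obs, vision, workorder gives the robot as it stands.
- The arm moves only by the shell command python3 -m pendant 'ROWS' [OPENING]. ROWS is a JSON object of lists of equal length, an entry for each row: "dp": the shift along the tool's x, y, z in m, a list of three; "rotation": the turn, a rotation vector about the tool's x, y, z in rad, a list of three. A call has 1 to 8 rows; each row is the pose to reach, as a shift and turn from the pose commanded when the call began, along the tool's axes at that moment; what a row does not reach only later rows make up. A row lasts 1/8 s, in which the tool goes at most 62.5 mm and 10.7 degrees, less where a joint would pass 70% of its speed; a pose out of reach is approached as far as the arm can. A call with a gripper value outside its range is refused whole. OPENING is the finger opening in m, from 0 to 0.0918, set as the call begins (- or left out, the last holds). The fingers move at their own pace and stop on an object; the grip force is fixed at half the most. Time passes only in rows, so rows that repeat a pose let the fingers close. It gives the time, the measured TCP pose, the force, the opening and the grip force at its end, in the units of the state.
- get_obs(): the state, without advancing time (a new reading comes with each control period).
- vision.capture(name): name is "scene" or "top" or "wrist"; returns a dict with "pixels" (400x640x3 uint8, red, green, blue), "vfov" (degrees; the focal length in pixels is half the picture's height over the tangent of half this angle, whatever the lens; pixels are square), "cx", "cy" (the principal point, pixels), "dist" ([k1, k2, p1, p2, k3] as OpenCV has them; the pictures are not rectified), "pose" (4x4, takes a point from camera to world coordinates); the wrist camera has in their place "T_tool_cam" (4x4, takes a point from camera to tool coordinates, whose origin is the TCP and whose axes are the flange's). Camera axes: x right, y up, looking along -z (the intrinsics and any distortion apply to the point x, -y, -z); pixel columns grow to the right and rows downward; lengths in mm; the calibration is good to about 2 mm. A picture is of the moment at which its call begins: read the wrist's pose just before it. There is no depth.
- workorder.close_job(): hands the job in; it is judged then, once.
The state is a dict: "time": time; "joint_positions": joint angles; "dq": joint speeds; "tau": joint torques, N m; "tool_pos": TCP position; "tcp_rot": TCP orientation; "contact_force": force on the tool from outside, world axes, zero at the start; "moment": the same for the moment, N m; "grip_width": finger opening in mm; "finger_force": force on a finger pad.
Only numpy, scipy, OpenCV 4.12 (cv2) and the standard library are available. Lean on these libraries where they do the work, as an engineer would, in place of code of your own. Each camera call takes 0.05 s, during which the arm holds its last target. There are 200 camera calls.

TASK

Clamp the small leather heel in the dark green spring clamp, ready for rasping: draw the sprung jaw back by its red knob and click its pin in so that it stays open by itself, lay the heel flat on the bed in the middle between the two cork linings with its straight sides facing them, then click the knob once more so that the jaw springs shut on the heel. Every full press of the knob flips the pin between in and out, and you cannot see which it is now: feel for it, and never wrench the jaw or the pin by force. Leave the rasp, the tin and the wax where they are.

Things in the scene. Friction and masses are not known exactly. Their poses are not given: they have to be found in the camera images.
- spring_clamp: Dark green iron spring clamp, screwed down. Base 70 mm wide (x), 200 mm long (y), 14 mm thick; its top is the bed. Origin: centre of its underside, z up. Fixed jaw at its +y end: cork face at y = +65 mm looking to -y, top 22 mm above the bed. The sliding jaw's cork face lies at y = 61 mm - q (q = joint jaw); its block reaches 62 mm behind that, 84 mm wide, 31 mm above the bed.
- jaw (a joint): How far the sliding jaw is drawn back, in m, toward the clamp's -y: 0 = shut (4 mm left between the cork faces), 0.090 = end of travel. The gap between the cork faces is 4 mm more than this. A spring always pulls it shut, with about 2 N (shut) to 2.5 N (open).
- knob_top (a point): Centre of the top of the red mushroom knob on the sliding jaw: clamp x = 0, y = 25 mm - q, 62 mm above the bed when up. Its round cap, 32 mm across and 15 mm high, can be gripped from above to pull and press, or pressed with shut fingers. It springs back to the same height whether the pin is in or out.
- knob (a joint): How far the knob is pressed down, in m: 0 up, 0.016 right down. A press beyond 0.014 flips the pin as the knob is let up again. Feel: its own spring gives about 2 N; the stiffer part (6 to 8 N in all) begins after about 3 mm if the pin is out, after 9 mm if it is in. No reading tells which.
- pin_axis (a point): Where the 6 mm pin leaves the jaw (bed height, below the knob). When in, the pin stands 4 to 5 mm deep in a hole of the plate and locks the jaw with 1 mm play either way; when out it clears the plate by 1.5 mm. Off a hole, a pressed pin only bears on the plate through an inner spring (knob up to 16 N) and cannot flip; kept pressed and drawn along, it drops into the hole and stops the jaw.
- pin_plate: Steel plate let into the bed with the two pin holes, fixed to the clamp; origin at clamp x = y = 0 on the bed. One hole is under the pin when the jaw is shut (q = 0 to 1.5 mm). The other, 8 mm wide, keeps the jaw open; it is in a strip that can be set, so it may stand anywhere from q = 59 to 81 mm. More than 25 N on the pin spoils it.
- jaw_pad: Cork lining of the sliding jaw, 58 mm wide, 20 mm high; it moves with the jaw. Origin on the knob's axis at bed height; the cork face lies 36 mm from it toward the clamp's +y.
- bed (a point): Point on the bed (14 mm above the bench) where the heel's middle comes when it is clamped: clamp x = 0, y = 41 mm, 24 mm from the fixed cork face. Axes as the clamp's.
- heel: Loose brown leather shoe heel, D-shaped seen from above, 26 mm high, 54 mm long (x), 48 mm wide (y), 90 g. Origin: middle of its underside, z up. Flat breast at x = -27 mm, round back (radius 24 mm) to x = +27 mm; the straight parallel sides at y = +-24 mm run from x = -27 to +3 mm.
- rasp: Half-round rasp with a dark red handle, 262 mm long, lying on the bench behind the clamp; leave it alone. Origin: middle of its underside.
- eyelet_tin: Small open tin of brass eyelets, 50 mm across, 17 mm high, left of the clamp; leave it alone. Origin: middle of its underside.
- beeswax_cake: Yellow cake of beeswax, 44 x 52 x 18 mm; leave it alone. Origin: middle of its underside.

How it is judged (in metres and radians):
On the way, in this order (a step that is already met when the one before it is completed fails the run):
1. the jaw stays drawn back by itself (more than 55 mm), held by its pin, with the robot off the clamp (value of joint jaw above 0.055 m and contact force between each of the fingers, the arm and spring_clamp below 0.2 N), for 0.5 s.
2. the heel lies flat on the bed between the linings, let go, with the jaw still held open (value of joint jaw above 0.055 m and contact force between the fingers and heel below 0.1 N and x of heel in the frame of bed between -0.018 and 0.018 m and y of heel in the frame of bed between -0.03 and 0.004 m and z of heel in the frame of bed between -0.004 and 0.004 m and angle between heel's own z axis and vertical below 0.1 rad), for 0.2 s.
At the end, for the whole second after the job is handed in: The spring presses the heel with over 1 N between the cork linings (jaw at 40 to 48 mm): flat on the bed (4 mm, 0.1 rad), square (0.12 rad), within 18 mm of the jaws' middle, against the fixed jaw (4 mm), at rest; the robot off the clamp (contact force between jaw_pad and heel above 1 N and value of joint jaw between 0.04 and 0.048 m and x of heel in the frame of bed between -0.018 and 0.018 m and y of heel in the frame of bed between -0.004 and 0.004 m and z of heel in the frame of bed between -0.004 and 0.004 m and angle between heel's own z axis and vertical below 0.1 rad and angle between the x axis of heel and the x axis of spring_clamp, either way round below 0.12 rad and linear speed of heel below 0.02 m/s and contact force between each of the fingers, the arm and spring_clamp below 0.2 N); the robot touches nothing.
It fails at once if the pin or its plate is strained: more than 25 N between the pin and the plate's holes (contact force between pin_plate and anything else above 25 N).
It fails at once if the rasp is moved more than 20 mm (distance of rasp from where it was at the start of the episode above 0.02 m).
It fails at once if the eyelet tin is moved more than 20 mm (distance of eyelet_tin from where it was at the start of the episode above 0.02 m).
It fails at once if the beeswax cake is moved more than 20 mm (distance of beeswax_cake from where it was at the start of the episode above 0.02 m).
It also fails if it takes over 58 s, if anything falls off the work surface, if the arm or the gripper's body presses on something with over 40 N, if the wrist force passes 120 N, or if a joint passes its speed limit or range.

## Working session

There is one attempt and no reset: what is moved stays moved. The work goes in short steps, Python scripts to look and compute and a shell command to move; the robot and the scene stay as the last step left them, time stands still between calls to the robot, and variables do not carry over. Pictures are saved under pics/ and viewed, at most 10 in all, crops included, and the job is handed in when it is done.

```bash
mkdir -p pics
cat > h.py <<'E'
import numpy as np, cv2, json
from plant import get_obs, vision, workorder
from scipy.spatial.transform import Rotation as R
def cap(name,fn):
    c=vision.capture(name); cv2.imwrite('pics/'+fn+'.png',c['pixels'][:,:,::-1])
    o=get_obs()
    d={k:(np.array(v).tolist()) for k,v in c.items() if k!='pixels'}
    d['tool']=[list(o['tool_pos']),list(o['tcp_rot'])]
    json.dump(d,open('pics/'+fn+'.json','w')); return c
def load(fn):
    d=json.load(open('pics/'+fn+'.json'))
    f=200/np.tan(np.radians(d['vfov'])/2)
    K=np.array([[f,0,d['cx']],[0,f,d['cy']],[0,0,1]])
    if 'pose' in d: T=np.array(d['pose'])
    else:
        W=np.eye(4);W[:3,:3]=R.from_euler('xyz',d['tool'][1]).as_matrix();W[:3,3]=d['tool'][0]
        T=W@np.array(d['T_tool_cam'])
    return K,np.array(d['dist']),T
def px2w(fn,pts,z):
    K,D,T=load(fn); u=cv2.undistortPoints(np.array(pts,float).reshape(-1,1,2),K,D).reshape(-1,2)
    out=[]
    for i,(a,b) in enumerate(u):
        r=T[:3,:3]@np.array([a,-b,-1]); zz=z[i] if np.ndim(z) else z
        s=(zz-T[2,3])/r[2]; out.append(T[:3,3]+s*r)
    return np.array(out)
def w2px(fn,P):
    K,D,T=load(fn); p=(np.linalg.inv(T)@np.c_[np.array(P,float).reshape(-1,3),np.ones(len(np.reshape(P,(-1,3))))].T)[:3].T
    return cv2.projectPoints(p*[1,-1,-1],np.zeros(3),np.zeros(3),K,D)[0].reshape(-1,2)
E
python3 - <<'E'
from h import *
np.set_printoptions(precision=3,suppress=True)
print(get_obs())
for n in ['top','scene']:
    cap(n,n); K,D,T=load(n); print(n,K[0,0],D,T)
E
```

```text
{'time': 0.0, 'joint_positions': array([-1.314,  0.343,  1.525,  0.   ,  1.275, -0.146]), 'dq': array([-0.001,  0.   ,  0.001,  0.001, -0.001,  0.   ]), 'tau': array([ -0.003, -43.125, -24.422,   0.071,   0.056,  -0.   ]), 'tool_pos': array([ 205.691, -482.568,  226.039]), 'tcp_rot': array([-3.14 , -0.   ,  0.403]), 'contact_force': array([0.682, 0.039, 0.21 ]), 'moment': array([-0.007,  0.038, -0.052]), 'finger_force': 0.0, 'grip_width': 91.72563024799676}
top 502.3435214141196 [-0.119  0.     0.     0.     0.   ] [[  -0.026    0.981   -0.191  366.758]
 [  -1.      -0.026   -0.      17.915]
 [  -0.005    0.191    0.982 1182.425]
 [   0.       0.       0.       1.   ]]
scene 494.0203828430793 [-0.036  0.     0.     0.     0.   ] [[  -0.657    0.49    -0.573 -110.326]
 [  -0.754   -0.416    0.509  645.349]
 [   0.011    0.766    0.643  847.481]
 [   0.       0.       0.       1.   ]]
```

View pics/top.png

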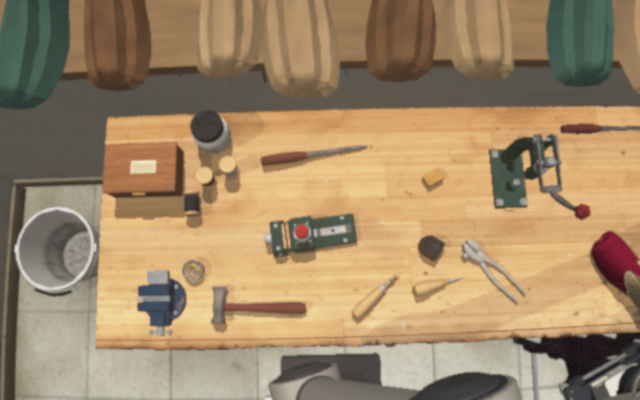

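View pics/scene.png

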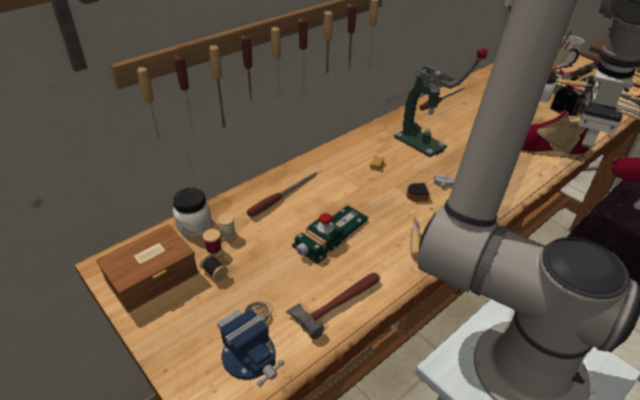

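The top view shows the clamp at (270–356, 215–255) with its knob at (302,232) and the fixed jaw at the left. The heel is at (431,248), the wax at (433,178), the tin at (193,272) and the rasp at (313,155). Next I'll enlarge the clamp and heel.

Run:
```python
import cv2,numpy as np
a=cv2.imread('pics/top.png')
b=cv2.resize(a[205:265,255:365],None,fx=7,fy=7,interpolation=cv2.INTER_CUBIC)
c=cv2.resize(a[225:270,405:475],None,fx=4,fy=4,interpolation=cv2.INTER_CUBIC)
cv2.imwrite('pics/tc.png',np.vstack([b,np.pad(c,((0,0),(0,770-280),(0,0)))]))
```

```text
(no output)
```

View pics/tc.png

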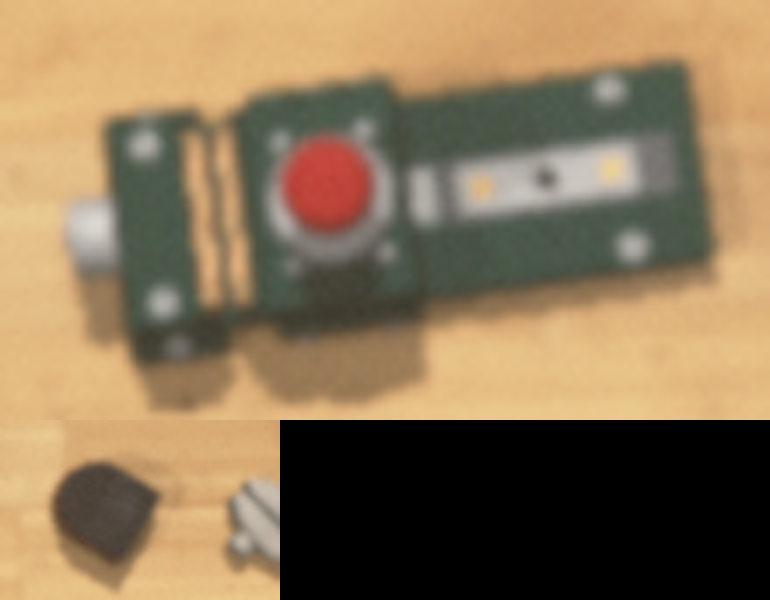

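The crop shows the -y end corners at (688,65) and (712,262), the knob centre at (327,182) and the strip's hole at (545,180). The heel's breast faces the lower right, with corners at (158,495) and (120,560) in the crop.

Run:
```python
from h import *
np.set_printoptions(precision=1,suppress=True)
f=lambda L:[((x+.5)/7-.5+255,(y+.5)/7-.5+205) for x,y in L]
g=lambda L:[((x+.5)/4-.5+405,(y-420+.5)/4-.5+225) for x,y in L]
P=px2w('top',f([(688,65),(712,262),(108,122),(130,322),(327,182),(545,180),(465,207),(470,180)]),[14,14,36,36,76,14,14,14])
print(P)
mid=(P[0]+P[1])/2; k=P[4]; d=(k-mid)[:2]; print('len',np.linalg.norm(d),'(125 exp)',d/np.linalg.norm(d))
m2=(P[2]+P[3])/2; d2=(m2-mid)[:2]; L=np.linalg.norm(d2); u=d2/L
print('L',L,'yaw',np.arctan2(-u[0],u[1]),'width',np.linalg.norm(P[0]-P[1]),np.linalg.norm(P[2]-P[3]))
o=mid[:2]+100*u; print('origin',o,'knob in clamp y',(k[:2]-o)@u,'x',(k[:2]-o)@[u[1],-u[0]],'hole y',(P[5][:2]-o)@u,'q',25-(P[5][:2]-o)@u)
H=px2w('top',g([(158,495),(120,560),(52,505),(100,460)]),26);print(H,np.linalg.norm(H[0]-H[1]))
print(px2w('top',[(433,178),(193,272),(313,155)],15))
```

```text
[[565.2 -55.5  14. ]
 [498.3 -61.   14. ]
 [547.4 138.   36. ]
 [481.1 131.3  36. ]
 [520.1  64.3  76. ]
 [527.4  -6.1  14. ]
 [519.   20.9  14. ]
 [528.1  19.   14. ]]
len 123.13134356438066 (125 exp) [-0.1  1. ]
L 193.7054742142829 yaw 0.09035810526078075 width 67.11176600397421 66.69179808889714
origin [522.7  41.3] knob in clamp y 23.13003483701667 x -0.5677050331019102 hole y -47.68961111904937 q 72.68961111904937
[[ 487.7 -264.6   26. ]
 [ 450.8 -239.9   26. ]
 [ 483.8 -202.2   26. ]
 [ 509.2 -231.9   26. ]] 44.47214677516305
[[ 647.1 -251.6   15. ]
 [ 437.2  321.6   15. ]
 [ 711.6   35.3   15. ]]
```

```bash
cat >> h.py <<'E'
def go(x,y,z,yaw):
    o=get_obs(); M=R.from_euler('xyz',o['tcp_rot']); T=R.from_euler('xyz',[np.pi,0,yaw])
    dp=M.inv().apply(np.array([x,y,z])-o['tool_pos'])/1000; rv=(M.inv()*T).as_rotvec()
    print('dp',dp.round(4),'rot',rv.round(3),'dist',np.linalg.norm(dp).round(3),'at',np.array(o['tool_pos']).round(1),np.array(o['tcp_rot']).round(3))
E
python3 -c "
from h import *
go(515,60,210,1.66)
o=vision.capture('wrist');print(np.round(o['T_tool_cam'],2),o['vfov'])"
```

```text
dp [ 0.4972 -0.378   0.0167] rot [-1.000e-03 -1.000e-03 -1.257e+00] dist 0.625 at [ 205.7 -482.6  226.1] [-3.14  -0.     0.403]
[[   0.      0.96    0.28   77.18]
 [   1.     -0.     -0.      0.37]
 [  -0.      0.28   -0.96 -158.78]
 [   0.      0.      0.      1.  ]] 71.78500473903345
```

```bash
python3 -m pendant '{"dp":[[0.04,-0.03,0.002],[0.09,-0.07,0.004],[0.135,-0.105,0.006],[0.18,-0.14,0.008],[0.225,-0.17,0.01],[0.27,-0.205,0.012],[0.315,-0.24,0.013],[0.36,-0.275,0.014]],"rotation":[[0,0,-0.1],[0,0,-0.25],[0,0,-0.4],[0,0,-0.55],[0,0,-0.7],[0,0,-0.85],[0,0,-1.0],[0,0,-1.15]]}'; python3 -c "
from h import *
go(515,60,210,1.66)"
```

```text
time: 1.15
tool_pos: [429.8, -87.1, 212.7]
tcp_rot: [3.141, 0.0, 1.558]
contact_force: [1.3, -0.4, -0.1]
grip_width: 91.7
finger_force: 0.0
dp [0.1482 0.0833 0.0027] rot [ 0.     0.    -0.102] dist 0.17 at [429.8 -87.1 212.7] [3.141 0.    1.558]
```

```bash
python3 -m pendant '{"dp":[[0.045,0.025,0.0],[0.1,0.055,0.002],[0.145,0.082,0.003],[0.148,0.083,0.003],[0.148,0.083,0.003]],"rotation":[[0,0,-0.05],[0,0,-0.1],[0,0,-0.102],[0,0,-0.102],[0,0,-0.102]]}' 0.06; python3 -c "
from h import *
cap('wrist','w1');go(515,60,210,1.66)"
```

```text
time: 1.78
tool_pos: [514.4, 57.5, 209.3]
tcp_rot: [-3.14, 0.0, 1.656]
contact_force: [-0.2, 1.1, -0.1]
grip_width: 60.3
finger_force: 0.0
dp [ 0.003   0.001  -0.0006] rot [-0.001  0.    -0.006] dist 0.003 at [514.3  56.9 209.4] [-3.141  0.     1.654]
```

View pics/w1.png

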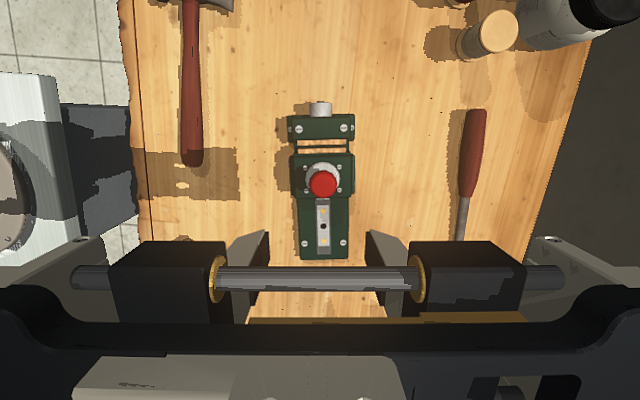

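The wrist view shows the knob top at (323,184), the hole at (323,226), the base's -y corners at about (301,259) and (348,259), and the fixed jaw's top corners at (288,117) and (354,115).

Run:
```python
from h import *
np.set_printoptions(precision=1,suppress=True)
P=px2w('w1',[(323,184),(323,226),(301,259),(348,259),(288,117),(354,115),(316,200),(330,254)],[76,14,14,14,36,36,14,14])
print(P)
mid=(P[2]+P[3])/2;u=P[0]-mid;print(np.linalg.norm(u[:2]),np.arctan2(-u[0],u[1]));m2=(P[4]+P[5])/2;u=m2-mid;print(np.linalg.norm(u[:2]),np.arctan2(-u[0],u[1]))
d=P[0]-P[1];print('q',np.hypot(*d[:2]))
a=cv2.imread('pics/w1.png');cv2.imwrite('pics/w1c.png',cv2.resize(a[90:270,270:370],None,fx=3.3,fy=3.3,interpolation=cv2.INTER_CUBIC))
```

```text
[[520.6  64.1  76. ]
 [528.7  -9.9  14. ]
 [501.9 -63.2  14. ]
 [569.  -57.5  14. ]
 [474.9 130.4  36. ]
 [550.6 139.1  36. ]
 [516.   26.7  14. ]
 [542.5 -51.7  14. ]]
125.3500028560485 0.11887549491173842
196.4006336459262 0.11613615174866247
q 74.41438476228123
```

View pics/w1c.png

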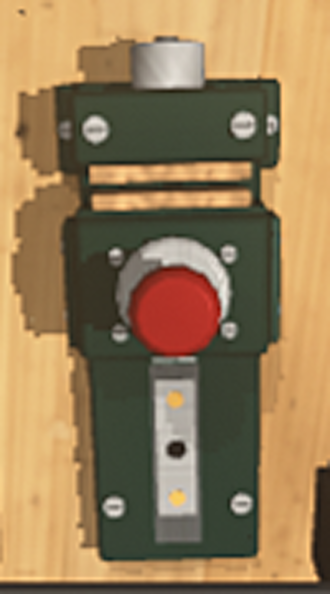

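The crop confirms the knob at (323,184) and the hole at q ≈ 73 mm. The clamp's yaw is about 0.11 rad.

```bash
python3 -c "
from h import *
go(520.5,64,68,1.681)"
```

```text
dp [0.0066 0.0069 0.1414] rot [-0.001  0.    -0.027] dist 0.142 at [514.3  56.9 209.4] [-3.141  0.     1.654]
```

```bash
python3 -m pendant '{"dp":[[0.004,0.004,0.05],[0.0065,0.007,0.09],[0.0065,0.007,0.11],[0.0065,0.007,0.115],[0.0065,0.007,0.115]],"rotation":[[0,0,-0.027],[0,0,-0.027],[0,0,-0.027],[0,0,-0.027],[0,0,-0.027]]}'; python3 -c "
from h import *
go(520.5,64,68,1.681)"
```

```text
time: 2.45
tool_pos: [521.5, 63.8, 95.3]
tcp_rot: [3.141, 0.0, 1.68]
contact_force: [0.3, -0.1, 0.2]
grip_width: 60.4
finger_force: 0.0
dp [ 0.0003 -0.001   0.0273] rot [ 0.001  0.    -0.001] dist 0.027 at [521.5  63.8  95.3] [3.141 0.    1.68 ]
```

Go down and close gently around the cap.

```bash
python3 -m pendant '{"dp":[[0,-0.001,0.015],[0,-0.001,0.027],[0,-0.001,0.027]],"rotation":[[0,0,0],[0,0,0],[0,0,0]]}'; python3 -m pendant '{"dp":[[0,0,0],[0,0,0],[0,0,0],[0,0,0]],"rotation":[[0,0,0],[0,0,0],[0,0,0],[0,0,0]]}' 0.028
```

```text
time: 2.82
tool_pos: [519.5, 64.5, 66.6]
tcp_rot: [-3.139, -0.0, 1.682]
contact_force: [0.1, -0.4, 0.6]
grip_width: 60.3
finger_force: 0.0
time: 3.32
tool_pos: [520.0, 64.5, 67.8]
tcp_rot: [-3.141, 0.0, 1.682]
contact_force: [-1.5, 0.5, 2.3]
grip_width: 30.7
finger_force: 30.0
```

```bash
for i in 1 2; do python3 -m pendant '{"dp":[[0,0,0.0015],[0,0,0.003],[0,0,0.003]],"rotation":[[0,0,0],[0,0,0],[0,0,0]]}';done; python3 -m pendant '{"dp":[[0,0,0.001],[0,0,0.001]],"rotation":[[0,0,0],[0,0,0]]}'
```

```text
time: 3.7
tool_pos: [520.0, 64.5, 64.5]
tcp_rot: [-3.141, -0.0, 1.682]
contact_force: [-2.1, -0.5, 2.6]
grip_width: 30.4
finger_force: 30.0
time: 4.08
tool_pos: [520.0, 64.5, 61.5]
tcp_rot: [-3.141, 0.0, 1.682]
contact_force: [-3.3, -0.2, 2.2]
grip_width: 31.1
finger_force: 30.0
time: 4.32
tool_pos: [520.1, 64.5, 60.6]
tcp_rot: [-3.141, 0.0, 1.682]
contact_force: [-4.1, -0.1, 2.8]
grip_width: 30.5
finger_force: 30.0
```

```bash
for i in 1 2; do python3 -m pendant '{"dp":[[0,0,0.0015],[0,0,0.003],[0,0,0.003]],"rotation":[[0,0,0],[0,0,0],[0,0,0]]}';done
```

```text
time: 4.7
tool_pos: [520.1, 64.5, 57.8]
tcp_rot: [-3.141, 0.0, 1.682]
contact_force: [-5.5, -0.6, 6.0]
grip_width: 30.7
finger_force: 30.0
time: 5.08
tool_pos: [520.1, 64.5, 55.0]
tcp_rot: [-3.141, 0.0, 1.682]
contact_force: [-5.5, -1.4, 7.6]
grip_width: 30.4
finger_force: 30.0
```

The stiff part began at about 9 mm, so the pin is in. Press right through and let up.

```bash
python3 -m pendant '{"dp":[[0,0,0.0015],[0,0,0.003],[0,0,0.003]],"rotation":[[0,0,0],[0,0,0],[0,0,0]]}'; python3 -m pendant '{"dp":[[0,0,-0.004],[0,0,-0.008],[0,0,-0.012],[0,0,-0.0155],[0,0,-0.0155]],"rotation":[[0,0,0],[0,0,0],[0,0,0],[0,0,0],[0,0,0]]}'
```

```text
time: 5.45
tool_pos: [520.1, 64.5, 52.1]
tcp_rot: [-3.141, 0.0, 1.682]
contact_force: [-5.4, -1.4, 8.6]
grip_width: 30.4
finger_force: 30.0
time: 6.08
tool_pos: [520.1, 64.5, 67.4]
tcp_rot: [-3.141, 0.0, 1.682]
contact_force: [-5.7, -0.5, 0.5]
grip_width: 30.6
finger_force: 30.0
```

```bash
python3 -m pendant '{"dp":[[0,0,0.003],[0,0,0.006],[0,0,0.006]],"rotation":[[0,0,0],[0,0,0],[0,0,0]]}'; python3 -m pendant '{"dp":[[0,0,-0.003],[0,0,-0.006],[0,0,-0.006]],"rotation":[[0,0,0],[0,0,0],[0,0,0]]}'; python3 -m pendant '{"dp":[[-0.001,0,0],[-0.002,0,0],[-0.002,0,0]],"rotation":[[0,0,0],[0,0,0],[0,0,0]]}'
```

```text
time: 6.45
tool_pos: [520.1, 64.6, 61.4]
tcp_rot: [-3.141, 0.0, 1.682]
contact_force: [-5.8, -0.5, 6.3]
grip_width: 30.6
finger_force: 30.0
time: 6.82
tool_pos: [520.1, 64.5, 67.3]
tcp_rot: [-3.141, 0.0, 1.682]
contact_force: [-4.4, -1.3, 2.4]
grip_width: 30.5
finger_force: 30.0
time: 7.2
tool_pos: [520.3, 62.9, 67.1]
tcp_rot: [-3.141, -0.001, 1.682]
contact_force: [-5.4, 1.5, 2.4]
grip_width: 30.4
finger_force: 30.0
```

Pin out. Draw the jaw back to q ≈ 66 mm.

```bash
python3 -m pendant '{"dp":[[-0.008,0,0],[-0.02,0,0],[-0.032,0,0],[-0.044,0,0],[-0.056,0,0],[-0.063,0,0],[-0.065,0,0],[-0.065,0,0]],"rotation":[[0,0,0],[0,0,0],[0,0,0],[0,0,0],[0,0,0],[0,0,0],[0,0,0],[0,0,0]]}'
```

```text
time: 8.2
tool_pos: [527.6, -1.9, 67.1]
tcp_rot: [-3.141, -0.0, 1.682]
contact_force: [-4.7, 2.1, 1.5]
grip_width: 30.8
finger_force: 30.0
```

```bash
python3 -m pendant '{"dp":[[0,0,0.003],[0,0,0.006],[0,0,0.008],[0,0,0.008]],"rotation":[[0,0,0],[0,0,0],[0,0,0],[0,0,0]]}'; for i in 1 2 3; do python3 -m pendant '{"dp":[[-0.001,0,0],[-0.001,0,0]],"rotation":[[0,0,0],[0,0,0]]}'|sed -n 2,4p;done
```

```text
time: 8.7
tool_pos: [527.7, -1.7, 60.2]
tcp_rot: [3.141, 0.0, 1.682]
contact_force: [-6.6, 1.8, 11.7]
grip_width: 30.8
finger_force: 30.0
tool_pos: [527.8, -2.3, 60.3]
tcp_rot: [3.141, -0.0, 1.682]
contact_force: [-7.2, 3.6, 11.4]
tool_pos: [527.9, -3.3, 60.3]
tcp_rot: [3.141, -0.0, 1.682]
contact_force: [-7.2, 3.2, 11.9]
tool_pos: [528.1, -4.5, 60.3]
tcp_rot: [3.141, -0.0, 1.682]
contact_force: [-8.6, 2.6, 11.7]
```

```bash
python3 -m pendant '{"dp":[[-0.001,-0.0006,0],[-0.001,-0.0006,0]],"rotation":[[0,0,0],[0,0,0]]}'|sed -n 2,4p; python3 -m pendant '{"dp":[[-0.001,-0.0003,0],[-0.001,-0.0003,0]],"rotation":[[0,0,0],[0,0,0]]}'|sed -n 2,4p;python3 -m pendant '{"dp":[[-0.0007,0,0],[-0.0007,0,0]],"rotation":[[0,0,0],[0,0,0]]}'|sed -n 2,4p
```

```text
tool_pos: [528.1, -5.8, 60.1]
tcp_rot: [3.14, 0.0, 1.682]
contact_force: [-4.3, 2.6, 6.5]
tool_pos: [528.2, -6.8, 60.1]
tcp_rot: [3.139, 0.0, 1.682]
contact_force: [-4.0, 0.9, 6.7]
tool_pos: [528.2, -7.5, 60.0]
tcp_rot: [3.14, 0.0, 1.682]
contact_force: [-4.4, 2.6, 6.7]
```

Force dropped to 6.5 N, so the pin has found the hole. Now a full press and let up.

```bash
python3 -m pendant '{"dp":[[0,0,0.003],[0,0,0.006],[0,0,0.0082],[0,0,0.0082]],"rotation":[[0,0,0],[0,0,0],[0,0,0],[0,0,0]]}'; python3 -m pendant '{"dp":[[0,0,-0.004],[0,0,-0.008],[0,0,-0.012],[0,0,-0.0155],[0,0,-0.0155]],"rotation":[[0,0,0],[0,0,0],[0,0,0],[0,0,0],[0,0,0]]}'
```

```text
time: 10.7
tool_pos: [528.3, -7.6, 52.0]
tcp_rot: [3.139, 0.001, 1.682]
contact_force: [-4.5, 1.5, 7.4]
grip_width: 30.8
finger_force: 30.0
time: 11.32
tool_pos: [528.1, -7.8, 66.9]
tcp_rot: [3.14, 0.0, 1.682]
contact_force: [0.3, 3.1, 0.9]
grip_width: 30.6
finger_force: 30.0
```

```bash
python3 -m pendant '{"dp":[[0,0,0.003],[0,0,0.006],[0,0,0.006]],"rotation":[[0,0,0],[0,0,0],[0,0,0]]}'; python3 -m pendant '{"dp":[[0,0,-0.003],[0,0,-0.006],[0,0,-0.006]],"rotation":[[0,0,0],[0,0,0],[0,0,0]]}'
```

```text
time: 11.7
tool_pos: [528.1, -7.9, 60.4]
tcp_rot: [3.14, 0.0, 1.682]
contact_force: [3.4, 2.4, 2.7]
grip_width: 30.7
finger_force: 30.0
time: 12.08
tool_pos: [528.0, -7.9, 67.0]
tcp_rot: [3.14, 0.0, 1.682]
contact_force: [4.0, 3.0, 2.0]
grip_width: 30.9
finger_force: 30.0
```

The knob is soft at 6 mm, so the pin is in. Ease the jaw onto its pin, let go, and rise toward the heel.

```bash
python3 -m pendant '{"dp":[[0.0005,0,0],[0.001,0,0],[0.001,0,0]],"rotation":[[0,0,0],[0,0,0],[0,0,0]]}'; python3 -m pendant '{"dp":[[0,0,0],[0,0,0],[0,0,-0.02],[0,0,-0.06],[0,0,-0.1],[0,0,-0.13]],"rotation":[[0,0,0],[0,0,0],[0,0,0],[0,0,0],[0,0,0],[0,0,0]]}' 0.06; python3 -c "
from h import *
go(475,-260,190,2.55)"
```

```text
time: 12.45
tool_pos: [527.9, -6.8, 66.7]
tcp_rot: [3.14, 0.0, 1.682]
contact_force: [4.7, 3.2, 1.2]
grip_width: 30.7
finger_force: 30.0
time: 13.2
tool_pos: [526.7, -7.1, 197.7]
tcp_rot: [-3.141, 0.0, 1.682]
contact_force: [1.1, 0.4, -0.2]
grip_width: 60.0
finger_force: 0.0
dp [-0.2456 -0.0794  0.0079] rot [-0.001  0.    -0.868] dist 0.258 at [526.7  -7.1 197.7] [-3.141  0.     1.682]
```

```bash
python3 -c "
from h import *
go(517,-252,200,2.55)"
python3 -m pendant '{"dp":[[-0.04,0,0],[-0.1,-0.005,0],[-0.15,-0.01,0],[-0.2,-0.015,0],[-0.235,-0.02,0],[-0.242,-0.024,0],[-0.242,-0.036,0],[-0.242,-0.036,0]],"rotation":[[0,0,-0.1],[0,0,-0.25],[0,0,-0.4],[0,0,-0.55],[0,0,-0.7],[0,0,-0.83],[0,0,-0.868],[0,0,-0.868]]}' 0.085; python3 -c "
from h import *
cap('wrist','w2');go(517,-252,200,2.55);cap('top','t2')
a=cv2.imread('pics/w2.png')[100:300,200:440];b=cv2.imread('pics/t2.png')[205:265,255:365]
cv2.imwrite('pics/v2.png',np.hstack([cv2.resize(a,(480,400),interpolation=2),cv2.resize(b,(300,164),interpolation=2) if 0 else np.pad(cv2.resize(b,(300,164),interpolation=2),((0,236),(0,0),(0,0)))]))"
```

```text
dp [-0.2423 -0.0368 -0.0021] rot [-0.001  0.    -0.868] dist 0.245 at [526.7  -7.1 197.7] [-3.141  0.     1.682]
time: 14.2
tool_pos: [517.1, -251.5, 196.0]
tcp_rot: [-3.141, -0.002, 2.548]
contact_force: [-0.5, 0.3, 0.2]
grip_width: 85.2
finger_force: 0.0
dp [ 0.0003 -0.001  -0.0038] rot [-0.    -0.001 -0.002] dist 0.004 at [ 517.8 -251.3  196.2] [-3.141e+00 -1.000e-03  2.548e+00]
```

View pics/v2.png

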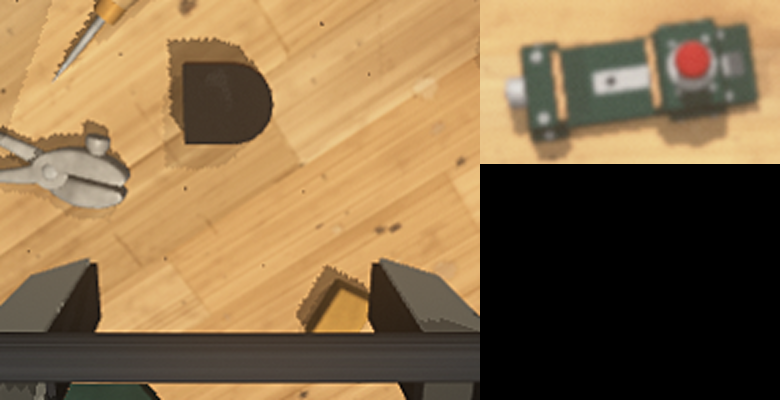

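The jaw stays open. The heel's top face has breast corners at (292,131) and (292,172) and the back tip at (336,151) in the full picture, square to the tool.

Run:
```python
from h import *
P=px2w('w2',[(291.8,131),(291.8,172),(336,151.3)],26);print(P.round(1),np.linalg.norm(P[0]-P[1]))
m=(P[0]+P[1])/2;u=P[2]-m;print(np.linalg.norm(u)); b=P[0]-P[1];print('ang',np.arctan2(u[1],u[0]),np.arctan2(b[1],b[0])-np.pi/2)
c=(m+P[2])/2;print('c',c)
go(c[0],c[1],90,2.55); go(c[0],c[1],4,2.55)
```

```text
[[ 450.9 -241.3   26. ]
 [ 490.3 -269.3   26. ]
 [ 499.2 -211.5   26. ]] 48.26656019548549
52.30913641155522
ang 0.9918187234806507 0.953169483056465
c [ 484.89982332 -233.40756333   26.        ]
dp [ 0.0375 -0.0038  0.1063] rot [-0.    -0.001 -0.001] dist 0.113 at [ 518.2 -251.2  196.3] [-3.141e+00 -1.000e-03  2.549e+00]
dp [ 0.0374 -0.0038  0.1923] rot [-0.    -0.001 -0.001] dist 0.196 at [ 518.2 -251.2  196.3] [-3.141e+00 -1.000e-03  2.549e+00]
```

```bash
python3 -m pendant '{"dp":[[0.02,-0.002,0.04],[0.035,-0.004,0.09],[0.0375,-0.004,0.14],[0.0375,-0.004,0.175],[0.0375,-0.004,0.188],[0.0375,-0.004,0.188],[0.0375,-0.004,0.188]],"rotation":[[0,0,0.01],[0,0,0.01],[0,0,0.01],[0,0,0.01],[0,0,0.01],[0,0,0.01],[0,0,0.01]]}' 0.085; python3 -m pendant '{"dp":[[0,0,0],[0,0,0],[0,0,0],[0,0,0]],"rotation":[[0,0,0],[0,0,0],[0,0,0],[0,0,0]]}' 0.045
```

```text
time: 15.18
tool_pos: [486.1, -234.3, 9.9]
tcp_rot: [-3.142, 0.003, 2.54]
contact_force: [0.3, 0.4, -0.1]
grip_width: 85.1
finger_force: 0.0
time: 15.68
tool_pos: [485.1, -233.8, 8.8]
tcp_rot: [-3.141, 0.0, 2.54]
contact_force: [-0.3, 0.1, 1.9]
grip_width: 53.5
finger_force: 30.0
```

```bash
python3 -m pendant '{"dp":[[0,0,-0.03],[0,0,-0.07],[0,0,-0.11],[0,0,-0.13],[0,0,-0.13]],"rotation":[[0,0,0],[0,0,0],[0,0,0],[0,0,0],[0,0,0]]}'; python3 -c "
from h import *
go(519.2,71,140,1.681)"
```

```text
time: 16.3
tool_pos: [485.7, -234.1, 139.8]
tcp_rot: [-3.142, 0.003, 2.54]
contact_force: [0.4, -0.4, -1.5]
grip_width: 53.9
finger_force: 30.0
dp [ 0.1451  0.2705 -0.0007] rot [0.001 0.003 0.859] dist 0.307 at [ 485.7 -234.1  139.8] [-3.142e+00  3.000e-03  2.540e+00]
```

```bash
python3 -m pendant '{"dp":[[0.015,0.027,0],[0.038,0.07,0],[0.061,0.113,0],[0.084,0.156,0],[0.107,0.2,0],[0.13,0.242,0],[0.145,0.27,0],[0.145,0.27,0]],"rotation":[[0,0,0.05],[0,0,0.18],[0,0,0.32],[0,0,0.46],[0,0,0.6],[0,0,0.74],[0,0,0.859],[0,0,0.859]]}'; python3 -m pendant '{"dp":[[0,0,0],[0,0,0]],"rotation":[[0,0,0],[0,0,0]]}';python3 -c "
from h import *
cap('wrist','w3');go(519.2,71,24,1.681)
cap('wrist','w3');a=cv2.imread('pics/w3.png');cv2.imwrite('pics/w3c.png',a[:,120:520])"
```

```text
time: 17.3
tool_pos: [517.5, 72.9, 136.9]
tcp_rot: [-3.139, -0.0, 1.684]
contact_force: [0.2, -0.4, -0.7]
grip_width: 53.8
finger_force: 30.0
time: 17.55
tool_pos: [518.1, 69.8, 138.0]
tcp_rot: [-3.141, 0.0, 1.68]
contact_force: [-0.3, 0.4, -1.0]
grip_width: 53.7
finger_force: 30.0
dp [0.001  0.0012 0.1142] rot [-0.001  0.    -0.001] dist 0.114 at [518.2  69.9 138.2] [-3.141  0.     1.68 ]
```

View pics/w3c.png

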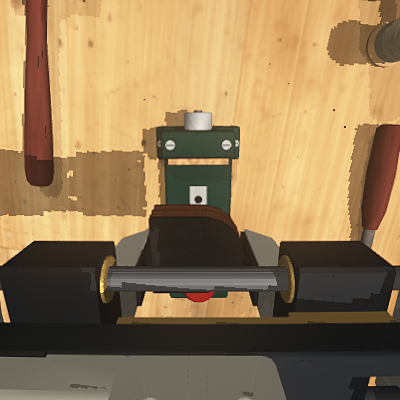

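The heel is held square. The shut hole shows at (318,199), and the front lower edge of the heel is at about row 206.

Run:
```python
from h import *
P=px2w('w3',[(318,199),(280,217),(276,206),(284,164),(350,162)],[14,156,130,34,34]);print(P.round(1))
u=np.array([-.11,.994]); print((P[:,:2]-[520.1,64.2])@u+25)
```

```text
[[520.7  62.6  14. ]
 [495.8  92.3 156. ]
 [490.2  89.4 130. ]
 [483.6  99.7  34. ]
 [546.2 108.5  34. ]]
[23.31624563 55.55976697 53.35917307 64.31460271 66.20117642]
```

```bash
python3 -m pendant '{"dp":[[0,0.001,0.04],[0.001,0.001,0.08],[0.001,0.001,0.1],[0.001,0.001,0.11],[0.001,0.001,0.113],[0.001,0.001,0.113]],"rotation":[[0,0,0],[0,0,0],[0,0,0],[0,0,0],[0,0,0],[0,0,0]]}'; python3 -m pendant '{"dp":[[0,0,0.001],[0,0,0.0015],[0,0,0.0015]],"rotation":[[0,0,0],[0,0,0],[0,0,0]]}'
```

```text
time: 18.4
tool_pos: [519.7, 71.9, 26.1]
tcp_rot: [3.14, 0.0, 1.681]
contact_force: [-0.8, -0.7, -0.2]
grip_width: 53.7
finger_force: 30.0
time: 18.77
tool_pos: [519.3, 72.1, 24.2]
tcp_rot: [3.141, 0.0, 1.681]
contact_force: [0.9, -0.4, -0.7]
grip_width: 53.6
finger_force: 30.0
```

```bash
python3 -m pendant '{"dp":[[0,0,0.0008],[0,0,0.0008]],"rotation":[[0,0,0],[0,0,0]]}'|sed -n 2,4p; python3 -m pendant '{"dp":[[0,0,0.0008],[0,0,0.0008]],"rotation":[[0,0,0],[0,0,0]]}'|sed -n 2,4p
```

```text
tool_pos: [519.2, 72.0, 23.1]
tcp_rot: [-3.141, 0.0, 1.681]
contact_force: [0.1, -0.1, -1.0]
tool_pos: [519.3, 72.0, 22.7]
tcp_rot: [3.141, 0.0, 1.681]
contact_force: [-1.6, 0.4, 4.0]
```

Contact with the bed. Release, rise, and check.

```bash
python3 -m pendant '{"dp":[[0,0,0],[0,0,0],[0,0,0],[0,0,-0.03],[0,0,-0.08],[0,0,-0.12],[0,0,-0.14],[0,0,-0.14]],"rotation":[[0,0,0],[0,0,0],[0,0,0],[0,0,0],[0,0,0],[0,0,0],[0,0,0],[0,0,0]]}' 0.075; python3 -c "
from h import *
go(527.9,-7,160,1.681)
cap('top','t4')
b=cv2.imread('pics/t4.png')[205:265,255:365]
cv2.imwrite('pics/v4.png',cv2.resize(b,(550,300),interpolation=2))"
```

```text
time: 20.27
tool_pos: [520.1, 72.1, 163.7]
tcp_rot: [3.138, 0.0, 1.681]
contact_force: [0.5, 0.0, -0.9]
grip_width: 75.1
finger_force: 0.0
dp [-0.0795 -0.0009  0.0038] rot [ 0.003  0.    -0.   ] dist 0.08 at [520.1  72.1 163.7] [3.138 0.    1.681]
```

View pics/v4.png

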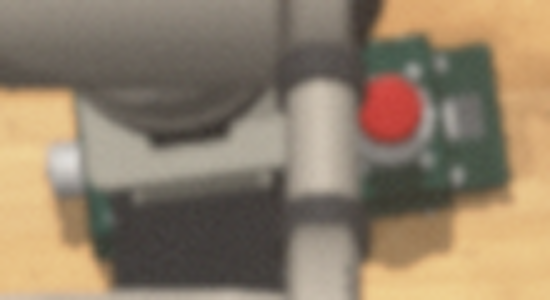

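```bash
python3 -m pendant '{"dp":[[-0.03,0,0],[-0.06,0,0],[-0.0795,-0.001,0],[-0.0795,-0.001,0],[-0.0795,-0.001,0]],"rotation":[[0,0,0],[0,0,0],[0,0,0],[0,0,0],[0,0,0]]}' 0; python3 -c "
from h import *
cap('wrist','w5');go(527.9,-7,90,1.681)
a=cv2.imread('pics/w5.png');cv2.imwrite('pics/w5c.png',cv2.resize(a[40:320,190:450],None,fx=2,fy=2))"
```

```text
time: 20.95
tool_pos: [526.7, -6.4, 162.0]
tcp_rot: [-3.141, -0.001, 1.681]
contact_force: [0.1, 0.4, 0.2]
grip_width: 29.6
finger_force: 0.0
dp [-0.0009  0.0011  0.0721] rot [-0.001 -0.     0.   ] dist 0.072 at [526.7  -6.2 162.1] [-3.141 -0.     1.681]
```

View pics/w5c.png

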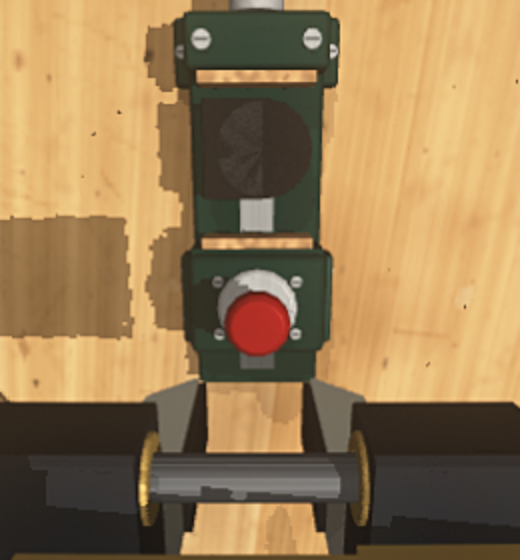

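The heel lies square between the linings, and the knob is at (319,201.5). Go down with shut fingers.

```bash
python3 -c "
from h import *
p=px2w('w5',[(319,201.5)],76)[0];print(p);go(p[0],p[1],80,1.681)"
python3 -m pendant '{"dp":[[0,0.001,0.04],[0,0.001,0.065],[0,0.001,0.075],[0,0.001,0.08],[0,0.001,0.08]],"rotation":[[0,0,0],[0,0,0],[0,0,0],[0,0,0],[0,0,0]]}' 0
```

```text
[528.8283685   -4.58176523  76.        ]
dp [0.0014 0.0023 0.0821] rot [-0.001 -0.     0.   ] dist 0.082 at [526.7  -6.2 162.1] [-3.141 -0.     1.681]
time: 21.62
tool_pos: [528.4, -6.8, 82.9]
tcp_rot: [3.141, 0.0, 1.681]
contact_force: [0.7, 1.0, 0.1]
grip_width: 1.1
finger_force: 0.0
```

```bash
python3 -m pendant '{"dp":[[0.001,0,0.004],[0.001,0,0.008],[0.001,0,0.010],[0.001,0,0.010]],"rotation":[[0,0,0],[0,0,0],[0,0,0],[0,0,0]]}';python3 -m pendant '{"dp":[[0,0,0.003],[0,0,0.005],[0,0,0.005]],"rotation":[[0,0,0],[0,0,0],[0,0,0]]}'; python3 -m pendant '{"dp":[[0,0,0.003],[0,0,0.005],[0,0,0.005]],"rotation":[[0,0,0],[0,0,0],[0,0,0]]}'
```

```text
time: 22.12
tool_pos: [528.2, -6.0, 72.5]
tcp_rot: [3.141, 0.0, 1.681]
contact_force: [1.4, 0.7, 1.7]
grip_width: 0.5
finger_force: 0.9
time: 22.5
tool_pos: [528.1, -6.0, 67.4]
tcp_rot: [3.141, 0.0, 1.681]
contact_force: [2.0, 0.8, 2.6]
grip_width: 0.2
finger_force: 1.2
time: 22.88
tool_pos: [528.2, -6.1, 62.9]
tcp_rot: [3.141, 0.0, 1.681]
contact_force: [-0.0, 0.4, 6.1]
grip_width: 0.4
finger_force: 3.3
```

```bash
python3 -m pendant '{"dp":[[0,0,0.0015],[0,0,0.0025],[0,0,0.0025]],"rotation":[[0,0,0],[0,0,0],[0,0,0]]}'; python3 -m pendant '{"dp":[[0,0,-0.03],[0,0,-0.08],[0,0,-0.11],[0,0,-0.11],[0,0,-0.11]],"rotation":[[0,0,0],[0,0,0],[0,0,0],[0,0,0],[0,0,0]]}'; python3 -c "
from h import *
cap('wrist','w6')
a=cv2.imread('pics/w6.png');cv2.imwrite('pics/w6c.png',cv2.resize(a[40:320,190:450],None,fx=2,fy=2))"
```

```text
time: 23.25
tool_pos: [528.2, -6.1, 60.6]
tcp_rot: [3.14, 0.001, 1.681]
contact_force: [-0.7, 0.3, 8.4]
grip_width: 0.2
finger_force: 4.0
time: 23.88
tool_pos: [526.9, -5.9, 168.7]
tcp_rot: [-3.139, -0.0, 1.681]
contact_force: [0.3, -0.2, -0.4]
grip_width: 0.2
finger_force: 0.0
```

View pics/w6c.png

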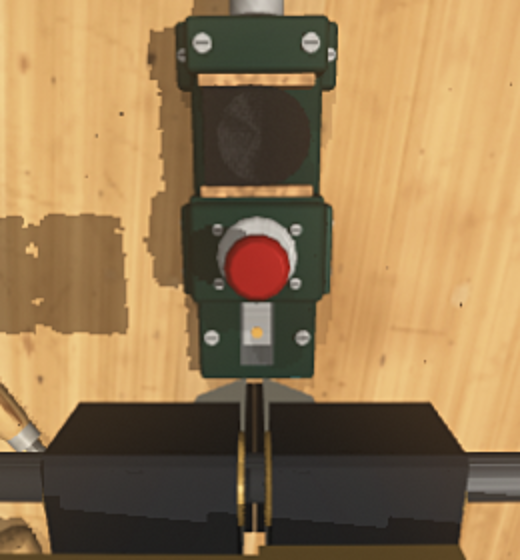

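The jaw has sprung shut on the heel, which lies square and flush between both linings. The knob moved about 28 mm.

```bash
python3 -m pendant '{"dp":[[0,0,0],[0,0,0],[0,0,0]],"rotation":[[0,0,0],[0,0,0],[0,0,0]]}'; python3 -c "
from h import *
print(workorder.close_job())"
```

```text
time: 24.3
tool_pos: [527.7, -5.9, 169.5]
tcp_rot: [-3.141, -0.0, 1.681]
contact_force: [0.0, -0.4, -0.1]
grip_width: 0.6
finger_force: 0.0
the job is handed in; nothing more can be done
None
```

The heel is clamped flat and square between the cork linings with the jaw sprung shut on it, the rasp, tin and wax were left alone, and the job was handed in at about 24 s; no verdict came back.

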